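Aim the bench thermometer and lock its swivel

ROBOT

A 7-joint arm with a two-finger parallel gripper is mounted at the origin on a cart in front of the work surface, level with it; the furniture and walls round the work are solid. World frame = base frame: x ahead of the robot, y to its left, z up, the work surface at z = 0. Lengths are in m, angles in rad, forces in N, time in s.
With the tool pointing down it reaches from about 0.425 to 0.925 m from the base axis. Payload 6.8 kg.
Tool frame: the origin (TCP) lies on the centre line of the jaws, within the pads' length; the fingertips stand 11 mm ahead of it and the grasp point (between the pads) lies 8 mm behind it (tcp_to_tips is the z of the fingertips in the tool frame, in m); z points along the fingers, y is the line along which they close (so a half turn about z gives the same grasp; the last joint's range is limited). The gripper opens to 85 mm and grips with 20 to 120 N. Pads are 22 mm wide; open, the fingers measure 114 mm over their backs; the gripper's body (76 mm by 85 mm) begins 54 mm behind the grasp point. The pads swing forward as they close: fully open they stand 13 mm farther back than shut.
Start: joints at [1.11, 0.477, 0.022, 1.555, -0.011, 1.109, -0.083], TCP at [0.233, -0.633, 0.242] pointing down, gripper open.
Joint ranges: [-2.96, 2.96], [-0.34, 2.1], [-1.41, 1.46], [0.24, 2.44], [-1.37, 4.51], [0.17, 1.92], [-2.96, 2.96]. Speed limits (rad/s): [2.39, 2.39, 3.14, 3.14, 3.14, 3.14, 3.14].

INTERFACE

Orientations are given as a unit quaternion [x, y, z, w].
In Python, from plant import move_pose, line_to, move_joints, move_gripper, hold, inverse_kinematics, observe, snapshot, MotionError, sign_off, spot_in, mark_of, tcp_to_tips gives the robot as it stands. Calls block until the motion is done:
- move_pose(position, orientation): joint-space move of the TCP to a pose.
- line_to(position, rotation=None, vel=0.15): straight line of the TCP; rotation=None keeps the orientation; vel is the mean speed in m/s.
- move_joints(angles): joint-space move.
- move_gripper(opening, strength=None): finger opening in m; strength is the grip in N (None keeps the last); returns when the fingers have stopped.
- hold(seconds).
- inverse_kinematics(position, orientation): joint angles nearest the present ones, or None.
- observe(): the state.
- snapshot(name): name is "side" or "top" or "wrist"; returns a dict with "img" (480x640x3 uint8, red, green, blue), "depth" (480x640 float32, m along the optical axis (not along the pixel's ray), 0 where there is no reading), "intrinsics" (3x3 intrinsics, pixels), "origin" and "attitude" of the camera in the world; the wrist camera has in their place "mount" (4x4, takes a point from camera to tool coordinates, whose origin is the TCP and whose axes are the flange's). Camera axes: x right, y down, z forward; pixel columns grow to the right and rows downward; lengths in m; the calibration is good to about 2 mm. A picture is of the moment at which its call begins: read the wrist's pose just before it.
A pose or a line that the arm cannot do raises MotionError and nothing moves.
- sign_off(): hands the job in, once; it reports no verdict.
Trained networks look in a picture, given as the dict that the camera call returned (one of the last four; its "shot" number tells which), for a name from the list of things; names that differ only in an ending like _2 or _b are one class to them, and where a whole thing is asked for, a point or a joint stands for the part that bears it (a point fixed in the world has none). Each returns a list of dicts, best first, with "score" (0 to 1); they miss things now and then, are a little off and sometimes report something else, mostly with a low value. They report only what shows in the picture. A call takes as long as a camera call.
- spot_in(picture, query): "at" ([x, y, z] in m, in world coordinates, good to about 4 mm: the middle of the surface that is visible of it).
- mark_of(picture, query): "at" ([x, y, z] in m, in world coordinates, good to about 4 mm: a listed point, or the origin of a listed thing).
The state is a dict: "clock": time; "joint_positions": joint angles; "qvel": joint speeds; "effort": joint torques, N m; "tool_pos": TCP position; "tcp_rot": TCP orientation; "contact_force": force on the tool from outside, world axes, zero at the start; "wrist_torque": the same for the moment, N m; "grip_width": finger opening in m.
Only numpy, scipy, OpenCV 4.12 (cv2) and the standard library are available. Lean on these libraries where they do the work, as an engineer would, in place of code of your own. Each camera call takes 0.05 s, during which the arm holds its last target. There are 200 camera calls.

TASK

The thermometer on the swivel mount has to look at the open crucible (the one without a lid). Push the lever of the lock ring anticlockwise to loosen it, push the upright peg behind the barrel until the barrel points squarely at the middle of the open crucible, let it stand, then push the lever back clockwise all the way to its stop so that the swivel is locked on that aim. Leave the crucibles and the glassware as they stand.

Things in the scene. Friction and masses are not known exactly. Their poses are not given: they have to be found in the camera images.
- swivel_base: Fixed thermometer mount, screwed to the bench: round grey foot 110 mm across and 10 mm thick, tapering column above it to 30 mm. Origin on the vertical swivel axis at the bench top; z up. The barrel and lock ring turn about this same axis. Its x axis is the direction of the barrel when swivel_head reads 0.
- lock_ring (a joint): Knurled dark ring round the column (74 mm across, 30 to 46 mm above the bench) with one lever. Value in rad: 0 = tight against its stop, grows as the lever goes anticlockwise seen from above, to 1.1 at the open stop. The brake on the head eases off steadily and is fully off at 0.30; beyond that the head turns freely. Needs about 6 to 12 N at the lever grip and stays where it is left.
- lever_top (a point): Centre of the top of the lever's upright black grip: a post 14 mm across, 105 mm above the bench, of which the top 50 mm is straight grip; 95 mm from the swivel axis. A thin bar below (its top 45 mm above the bench) joins it to the ring. At lock_ring 0 it stands 60 degrees anticlockwise of the base's x axis.
- swivel_head (a joint): Head carrying the thermometer barrel (a tube 25 mm across and 104 mm long, dipping 12 degrees, about 45 to 95 mm above the bench, nowhere more than 65 mm from the axis). Value in rad: 0 = barrel along the base's x axis, grows anticlockwise seen from above, stops at -1.0 and 1.0. When the ring is loose 1 to 2 N at the peg turns it and it stays where it is left; when the ring is tight the brake holds it against about 10 N there.
- peg_top (a point): Centre of the top of the head's upright black aiming peg, behind the barrel: a post 14 mm across, 135 mm above the bench, of which the top 40 mm stands clear above the barrel; 50 mm from the swivel axis, exactly opposite the lens (pushing the peg one way swings the lens the other way).
- lens (a point): Centre of the lens at the barrel's front end, 61 mm from the axis, 59 mm above the bench. Its x axis is the horizontal direction in which the thermometer looks, y to the left of it, z up.
- crucible_1: The open white porcelain crucible, no lid, 44 mm across and 36 mm high; loose. It stands 140 to 190 mm from the swivel axis, ahead of the barrel to one side. Origin at the centre of its underside.
- crucible_2: The other white porcelain crucible, with a knobbed lid, 46 mm across and 48 mm high; loose, on the other side. Not the target. Origin at the centre of its underside.
- flow_rig: Fixed test rig on a tall aluminium frame to the right of the mount, not part of the job: an obstacle to keep clear of or pass over. 0.50 m high; from its origin (under its middle) it reaches 0.27 m in -x and +x, and 0.15 m in -y and +y, but its two feet alone, only 35 mm high, go beyond 0.07 m in +y.
- petri_1: Petri dish, 61 mm across and 14 mm high, loose bystander. Origin at the centre of its underside.
- beaker_2: Small empty glass beaker, 50 mm across and 58 mm high, loose bystander. Origin at the centre of its underside.
- erlenmeyer_2: Small stoppered conical flask, 51 mm across and 94 mm high, loose bystander. Origin at the centre of its underside.

How it is judged:
By the outcome, as a careful person would: the job done as asked, in the order asked, and still so for the second after the job is handed in, with the robot touching nothing.
It also fails if it takes over 72 s, if anything falls off the work surface, if the arm or the gripper's body presses on something with over 40 N, if the wrist force passes 120 N, or if a joint passes its speed limit or range.

## Working session

There is one attempt and no reset: what is moved stays moved. The work goes in short steps, each a Python script; the robot and the scene stay as the last script left them, time stands still between calls to the robot, and variables do not carry over. Pictures are saved under pics/ and viewed, on a budget of 10 in all, crops included, one or two more only if the job needs it, and the job is handed in when it is done.

```bash
mkdir -p pics; ls; python3 - <<'E'
from plant import *
import cv2,numpy as np
o=observe();print(o['clock'],o['tool_pos'],o['tcp_rot'],tcp_to_tips,o['contact_force'])
for c in ["top","side"]:
    p=snapshot(c);cv2.imwrite(f"pics/{c}1.png",p['img'][:,:,::-1])
    print(c,p['origin'])
    for q in ["swivel_base","lever_top","peg_top","lens","crucible_1","crucible_2","flow_rig","petri_1","beaker_2","erlenmeyer_2"]:
        print(q,[(np.round(d['at'],4).tolist(),round(d['score'],2)) for d in mark_of(p,q)[:3]])
print(observe()['clock'])
E
```

```text
pics
0.0 [ 0.23302221 -0.63287632  0.24130721] [ 9.84481190e-01  1.75487649e-01 -2.10689970e-04 -9.09060254e-04] 0.011 [-0.8291842  -0.41760755 -0.9439376 ]
top [0.37672815 0.24924218 1.42087658]
swivel_base [([0.5048, 0.2532, 0.0004], 0.76)]
lever_top [([0.5324, 0.344, 0.104], 0.79)]
peg_top [([0.6677, 0.2011, 0.0019], 0.71), ([0.4561, 0.2449, 0.1313], 0.68)]
lens [([0.6137, 0.3635, 0.0015], 0.73), ([0.4975, 0.1198, -0.0005], 0.65), ([0.5624, 0.2637, 0.0615], 0.64)]
crucible_1 [([0.6157, 0.3621, 0.0011], 0.58), ([0.6681, 0.2004, -0.0008], 0.52)]
crucible_2 [([0.6157, 0.3621, 0.0011], 0.58), ([0.6681, 0.2004, -0.0008], 0.52)]
flow_rig []
petri_1 [([0.4507, 0.4181, -0.0012], 0.79), ([0.5047, 0.2526, 0.0002], 0.54), ([0.4545, 0.2433, 0.1311], 0.44)]
beaker_2 [([0.4965, 0.1205, -0.0005], 0.8)]
erlenmeyer_2 [([0.5448, 0.4543, -0.0028], 0.72)]
side [0.42224702 1.10293881 0.55809662]
swivel_base [([0.5086, 0.2526, -0.0025], 0.7)]
lever_top [([0.5326, 0.35, 0.1033], 0.67)]
peg_top [([0.4578, 0.2459, 0.1331], 0.63)]
lens [([0.5637, 0.2596, 0.0591], 0.92)]
crucible_1 [([0.6117, 0.358, -0.0011], 0.7), ([0.6688, 0.203, -0.0022], 0.6)]
crucible_2 [([0.6117, 0.358, -0.0011], 0.7), ([0.6688, 0.203, -0.0022], 0.6)]
flow_rig []
petri_1 [([0.4514, 0.4132, -0.0002], 0.83)]
beaker_2 [([0.489, 0.1248, 0.0032], 0.78)]
erlenmeyer_2 [([0.5492, 0.4576, 0.0003], 0.92)]
1.1
```

View pics/top1.png

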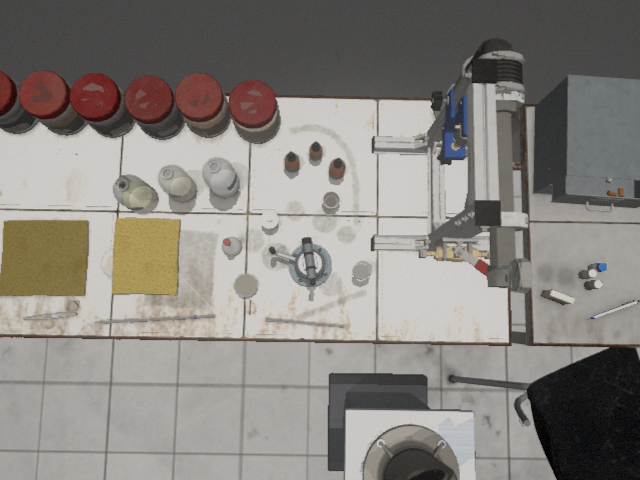

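View pics/side1.png

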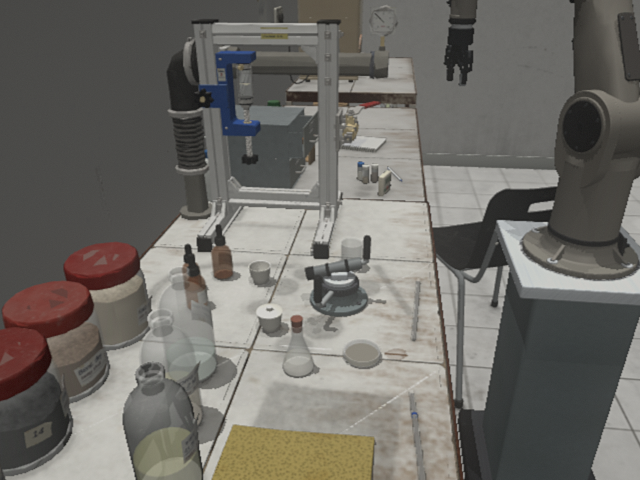

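The open crucible is at top-image px (331,201), about (0.668, 0.202). The lidded one is at (270,218), the peg points down at (311,290) and the lever grip is at (275,250). The rig stands between the arm and the work, so I'll swing over it and look from near.

```bash
cat > h.py <<'E'
from plant import *
import numpy as np, cv2
from scipy.spatial.transform import Rotation as R
def quat(psi): return [np.cos(psi/2),np.sin(psi/2),0,0]
def cloud(p,tool=None):
    K=np.array(p['intrinsics']);d=p['depth'];v,u=np.mgrid[:480,:640]
    P=np.stack([(u-K[0,2])/K[0,0]*d,(v-K[1,2])/K[1,1]*d,d],-1)
    if 'mount' in p:
        M=np.array(p['mount']);P=P@M[:3,:3].T+M[:3,3]
        P=P@R.from_quat(tool[1]).as_matrix().T+tool[0]
    P[d==0]=np.nan
    return P
E
python3 - <<'E'
from h import *
p=snapshot('wrist');print(np.round(p['mount'],3),p['intrinsics'])
o=observe();q=np.array(o['joint_positions'])
for r in (0.35,.45,.55,.65):
  for z in (.4,.5,.6,.65,.7):
    a=-1.218;s=inverse_kinematics([r*np.cos(a),r*np.sin(a),z],quat(.353));
    print(r,z,None if s is None else np.round(s,2))
for t in [(.5,.25,.4),(.55,.22,.4),(.55,.25,.35)]:
  for psi in (0,.353,1.57,-1.57,3.14): 
    s=inverse_kinematics(list(t),quat(psi));print(t,psi,None if s is None else np.round(s,2))
E
```

```text
[[-0.    -0.957 -0.29   0.074]
 [ 1.    -0.001  0.     0.001]
 [-0.    -0.29   0.957 -0.132]
 [ 0.     0.     0.     1.   ]] [[358.48179848   0.         319.10047405]
 [  0.         358.48179848 241.64909568]
 [  0.           0.           1.        ]]
0.35 0.4 [ 1.07 -0.22 -0.02  2.   -0.    1.36 -0.17]
0.35 0.5 [ 1.06 -0.24 -0.02  1.8  -0.    1.58 -0.17]
0.35 0.6 [ 1.05 -0.22 -0.01  1.58 -0.    1.78 -0.18]
0.35 0.65 [ 1.05 -0.19 -0.01  1.45 -0.    1.89 -0.18]
0.35 0.7 None
0.45 0.4 [ 1.07 -0.02  0.01  1.84  0.    1.33 -0.14]
0.45 0.5 [ 1.07 -0.05  0.01  1.65  0.    1.55 -0.14]
0.45 0.6 [ 1.05 -0.04  0.02  1.42  0.    1.76 -0.14]
0.45 0.65 [ 1.05 -0.01  0.03  1.29  0.    1.87 -0.14]
0.45 0.7 None
0.55 0.4 [ 1.09  0.16  0.02  1.64 -0.    1.34 -0.11]
0.55 0.5 [ 1.08  0.14  0.03  1.45 -0.    1.55 -0.11]
0.55 0.6 [ 1.07  0.15  0.05  1.22 -0.01  1.77 -0.11]
0.55 0.65 [ 1.06  0.18  0.06  1.08 -0.01  1.88 -0.1 ]
0.55 0.7 None
0.65 0.4 [ 1.1   0.34  0.03  1.4  -0.01  1.4  -0.09]
0.65 0.5 [ 1.09  0.33  0.05  1.21 -0.01  1.6  -0.08]
0.65 0.6 [ 1.08  0.36  0.06  0.95 -0.02  1.83 -0.08]
0.65 0.6
[... 322 characters left out ...]
39  1.56  0.48  1.49  0.58]
(0.55, 0.22, 0.4) 0 [ 0.22  0.37 -0.96  1.5   0.31  1.43 -2.31]
(0.55, 0.22, 0.4) 0.353 [ 0.24  0.38 -0.98  1.5   0.32  1.43 -1.97]
(0.55, 0.22, 0.4) 1.57 [ 0.27  0.4  -1.04  1.49  0.35  1.45 -0.78]
(0.55, 0.22, 0.4) -1.57 [ 0.34  0.46 -1.18  1.49  0.42  1.48  2.3 ]
(0.55, 0.22, 0.4) 3.14 [ 0.27  0.4  -1.03  1.49  0.34  1.44  0.8 ]
(0.55, 0.25, 0.35) 0 [ 0.15  0.42 -0.93  1.55  0.34  1.35 -2.39]
(0.55, 0.25, 0.35) 0.353 [ 0.18  0.44 -0.98  1.55  0.37  1.36 -2.05]
(0.55, 0.25, 0.35) 1.57 [ 0.22  0.46 -1.05  1.54  0.41  1.37 -0.87]
(0.55, 0.25, 0.35) -1.57 [ 0.28  0.52 -1.18  1.54  0.48  1.41  2.21]
(0.55, 0.25, 0.35) 3.14 [ 0.25  0.49 -1.1   1.54  0.44  1.38  0.68]
```

```bash
cat >> h.py <<'E'
def look(name):
    o=observe();t=(np.array(o['tool_pos']),o['tcp_rot']);p=snapshot('wrist')
    cv2.imwrite(f'pics/{name}.png',p['img'][:,:,::-1]);C=cloud(p,t);np.savez(f'pics/{name}.npz',C=C,img=p['img'])
    return p,C
def marks(p,qs):
    for q in qs: print(q,[(np.round(d['at'],4).tolist(),round(d['score'],2)) for d in mark_of(p,q)[:3]])
E
python3 - <<'E'
from h import *
move_joints([1.05,-.22,-.01,1.58,0,1.78,-.18])
move_joints([-0.58,-.22,-.01,1.58,0,1.78,-.18])
o=observe();print(o['clock'],o['tool_pos'],R.from_quat(o['tcp_rot']).as_matrix()[:,0])
move_pose([.53,.25,.36],quat(np.deg2rad(74)))
o=observe();print(o['clock'],o['tool_pos'],np.round(o['joint_positions'],2),o['contact_force'])
p,C=look('w1')
marks(p,["swivel_base","lever_top","peg_top","lens","crucible_1"])
E
```

```text
4.7667 [0.32063878 0.13932762 0.5986911 ] [-0.39620152  0.91816141 -0.00199309]
6.0417 [0.53025343 0.24992618 0.3614433 ] [-0.51  0.24 -0.04  1.62  0.01  1.28 -0.84] [-0.28509233 -0.45257756  1.07771726]
swivel_base [([0.5047, 0.2544, -0.0005], 0.67)]
lever_top [([0.5316, 0.3418, 0.1069], 0.69)]
peg_top [([0.4552, 0.2489, 0.1337], 0.6)]
lens [([0.565, 0.2662, 0.0599], 0.93)]
crucible_1 [([0.6162, 0.3587, 0.0013], 0.72), ([0.6682, 0.2075, -0.0003], 0.63)]
```

View pics/w1.png

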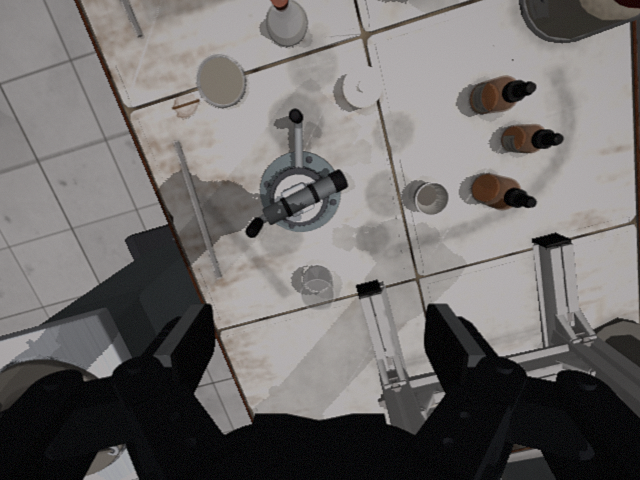

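The wrist view shows the foot centred near px (300,193), the lever at (296,116), the peg at (255,227), the open crucible at (428,197) and the lidded one at (361,88). Next I fit circles in the depth cloud.

```bash
cat >> h.py <<'E'
from scipy.optimize import least_squares
def near(C,xy,r,z0,z1):
    P=C.reshape(-1,3);k=(np.hypot(P[:,0]-xy[0],P[:,1]-xy[1])<r)&(P[:,2]>z0)&(P[:,2]<z1);return P[k]
def outer(P,c,rad,n=72):
    "circle centre of known radius through the outermost points per angular bin"
    for _ in range(5):
        d=P[:,:2]-c;a=np.arctan2(d[:,1],d[:,0]);r=np.hypot(*d.T);b=((a+np.pi)/(2*np.pi)*n).astype(int)
        Q=np.array([P[b==i][np.argmax(r[b==i]),:2] for i in range(n) if (b==i).any()])
        f=least_squares(lambda x:np.hypot(*(Q-x[:2]).T)-x[2],[*c,rad],loss='soft_l1',f_scale=.001)
        c=f.x[:2]
    return c,f.x[2],len(Q)
def measure(C,lever0=(.532,.344),peg0=(.457,.247)):
    res={}
    res['base']=outer(near(C,(.5055,.2535),.07,.006,.014),np.array([.5055,.2535]),.055)
    res['cru']=outer(near(C,(.668,.203),.035,.030,.041),np.array([.668,.203]),.022)
    for n,xy,z in (('lever',lever0,.1),('peg',peg0,.13)):
        P=near(C,xy,.025,z-.004,z+.012)
        res[n]=(P[:,:2].min(0)/2+P[:,:2].max(0)/2 if len(P) else None,np.median(P[:,2]) if len(P) else 0,len(P))
    for k,v in res.items(): print(k,np.round(v[0],4),round(float(v[1]),4),v[2])
    b=res['base'][0]
    ang=lambda d:np.degrees(np.arctan2(d[1],d[0]))
    print('aim wanted',ang(res['cru'][0]-b),'aim by peg',ang(b-res['peg'][0]),'lever',ang(res['lever'][0]-b),
      'r',np.hypot(*(res['peg'][0]-b)),np.hypot(*(res['lever'][0]-b)),np.hypot(*(res['cru'][0]-b)))
    return res
E
python3 - <<'E'
from h import *
C=np.load('pics/w1.npz')['C']
P=near(C,(.6,.2),.3,-.02,.02);print('bench z',np.median(P[:,2]))
measure(C)
E
```

```text
bench z 0.00010421643285901672
base [0.5055 0.2531] 0.0544 60
cru [0.6693 0.2019] 0.0216 71
lever [0.5322 0.344 ] 0.1045 149
peg [0.4564 0.245 ] 0.1345 147
aim wanted -17.35704838971145 aim by peg 9.351829679083936 lever 73.63023774126862 r 0.04977463262898393 0.09475166418226987 0.1715744121865095
```

```bash
cat >> h.py <<'E'
B=np.array([.5055,.2531])
def arc(r,degs,z,vel=.06):
    "TCP along an arc about the swivel axis, tool x kept radial"
    for a in degs:
        t=np.deg2rad(a);line_to([B[0]+r*np.cos(t),B[1]+r*np.sin(t),z],quat(t),vel=vel)
        o=observe();f=np.array(o['contact_force']);tan=np.array([-np.sin(t),np.cos(t),0])
        print(a,'clk',round(o['clock'],1),'Ftan',round(f@tan,1),'F',np.round(f,1))
def over(r,a,z):
    t=np.deg2rad(a);move_pose([B[0]+r*np.cos(t),B[1]+r*np.sin(t),z],quat(t))
E
python3 - <<'E'
from h import *
move_gripper(.036)
over(.0955,73.6,.19); print(observe()['clock'],observe()['grip_width'])
line_to([*(B+.0955*np.array([np.cos(np.deg2rad(73.6)),np.sin(np.deg2rad(73.6))])),.09],vel=.12)
print(observe()['contact_force'])
arc(.0955,[80,92,104,114],.09)
arc(.0955,[111],.09)
o=observe();p=o['tool_pos'];line_to([p[0],p[1],.21],vel=.2)
move_pose([.53,.25,.36],quat(np.deg2rad(110)))
p,C=look('w2');print(observe()['clock'])
measure(C,lever0=(.479,.343))
E
```

```text
7.675 0.035982945188807416
[ 0.11328434 -0.6774174  -0.45034849]
80 clk 9.0 Ftan -1.2 F [ 1.2 -0.   0.4]
92 clk 9.5 Ftan -0.1 F [ 0.1 -0.6  1.2]
104 clk 9.9 Ftan -2.4 F [2.2 0.9 0.9]
114 clk 10.4 Ftan -1.4 F [1.3 0.5 2.7]
111 clk 10.6 Ftan 0.2 F [ 0.1 -0.9 -0.1]
12.1917
base [0.5051 0.2534] 0.0543 64
cru [0.6691 0.2022] 0.0216 72
lever [0.4772 0.3439] 0.1042 160
peg [0.4562 0.2452] 0.1343 157
aim wanted -17.32504800991412 aim by peg 9.427254759204182 lever 107.16918287365357 r 0.049665728578643174 0.09478485049916324 0.1717903346227205
```

View pics/w2.png

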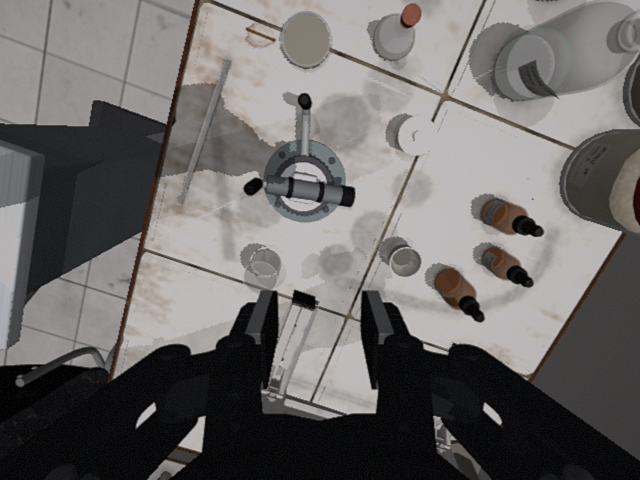

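The lever has moved by 33.5° (0.585 rad) to px (305,101), so the brake is off. The aim hasn't changed and the glassware is untouched. Now the peg.

```bash
python3 - <<'E'
from h import *
move_gripper(.028)
over(.05,189.4,.22); w=observe()['grip_width']
lag=np.degrees((w/2-.007)/.05);print(w,lag,np.round(observe()['joint_positions'],2))
p=observe()['tool_pos'];line_to([p[0],p[1],.118],vel=.12);print(observe()['contact_force'])
t=162.66
arc(.05,[182,174,t-lag+2,t-lag],.118,vel=.04)
hold(.3)
arc(.05,[t],.118,vel=.04)
p=observe()['tool_pos'];line_to([p[0],p[1],.22],vel=.2)
move_pose([.53,.25,.36],quat(np.deg2rad(110)))
p,C=look('w3');print(observe()['clock'])
measure(C,lever0=(.479,.343),peg0=(.458,.268));marks(p,['lens','peg_top'])
E
```

```text
0.02770045461879634 7.849782270675454 [-0.22  0.28 -0.46  1.93  0.15  0.97  0.98]
[0.98563735 0.5823438  0.06184716]
182 clk 14.9 Ftan -0.6 F [0.6 0.6 0.4]
174 clk 15.2 Ftan -0.4 F [-0.2  0.5  0.9]
156.81021772932453 clk 15.7 Ftan -1.1 F [ 0.1  1.2 -0.3]
154.81021772932453 clk 16.0 Ftan -0.0 F [ 0.4 -0.2  0. ]
162.66 clk 16.6 Ftan -0.1 F [0.4 0.  0.1]
18.0583
base [0.5054 0.2533] 0.0544 66
cru [0.669  0.2023] 0.0215 72
lever [0.4772 0.3438] 0.1043 156
peg [0.4573 0.267 ] 0.1344 166
aim wanted -17.30889279533551 aim by peg -15.929475695197477 lever 107.25640731034194 r 0.05001147598488627 0.0948337342342447 0.17140634237497193
lens [([0.565, 0.2393, 0.0587], 0.86)]
peg_top [([0.4556, 0.2733, 0.1378], 0.92)]
```

View pics/w3.png

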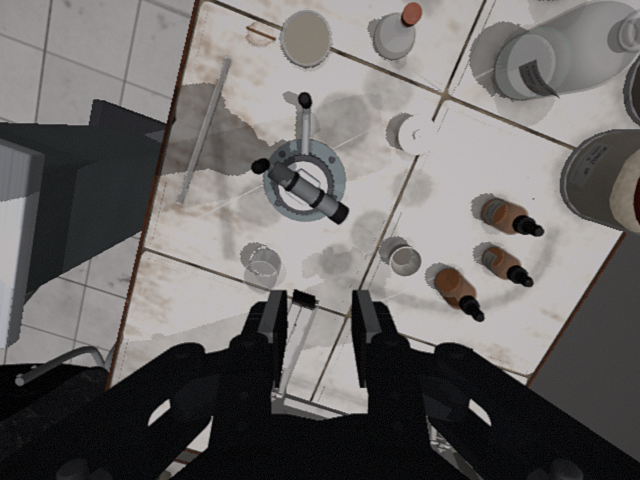

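The aim is about 1.4° short, with the barrel's front at px (340,212). I'll push the peg that bit further and check from nearer.

```bash
cat >> h.py <<'E'
def nearlook(n,lever0,x=.54,y=.24,z=.26,psi=110):
    move_pose([x,y,z],quat(np.deg2rad(psi)));p,C=look(n);print('clk',observe()['clock'])
    m=measure(C,lever0=lever0,peg0=(.458,.268))
    return p,C,m
E
python3 - <<'E'
from h import *
over(.05,160,.22); p=observe()['tool_pos'];print(observe()['grip_width'])
line_to([p[0],p[1],.118],vel=.12)
arc(.05,[155,153.45],.118,vel=.03)
hold(.3)
arc(.05,[160],.118,vel=.04)
p=observe()['tool_pos'];line_to([p[0],p[1],.22],vel=.2)
nearlook('w4',(.479,.343))
nearlook('w5',(.479,.343),x=.56,y=.25,z=.30,psi=74)
E
```

```text
0.027879006641048823
155 clk 20.2 Ftan -0.3 F [-0.4  0.5  0. ]
153.45 clk 20.4 Ftan -0.6 F [ 0.   0.6 -0.5]
160 clk 21.0 Ftan -0.2 F [0.2 0.1 0.2]
clk 22.4083
base [0.5052 0.2533] 0.0545 63
cru [0.6691 0.2022] 0.0219 72
lever [0.4773 0.3438] 0.1044 314
peg [0.4579 0.2688] 0.1343 330
aim wanted -17.321752703423343 aim by peg -18.068793752461588 lever 107.09652932792808 r 0.049744948882265376 0.09460885792021553 0.1716867412217113
clk 23.075
base [0.5056 0.2531] 0.0544 60
cru [0.6692 0.202 ] 0.0218 72
lever [0.478  0.3437] 0.1043 220
peg [0.4586 0.2687] 0.1344 218
aim wanted -17.346704812481242 aim by peg -18.36390715388455 lever 106.95339847802778 r 0.04951774391908125 0.09466953169105635 0.17138552561014392
```

View pics/w4.png

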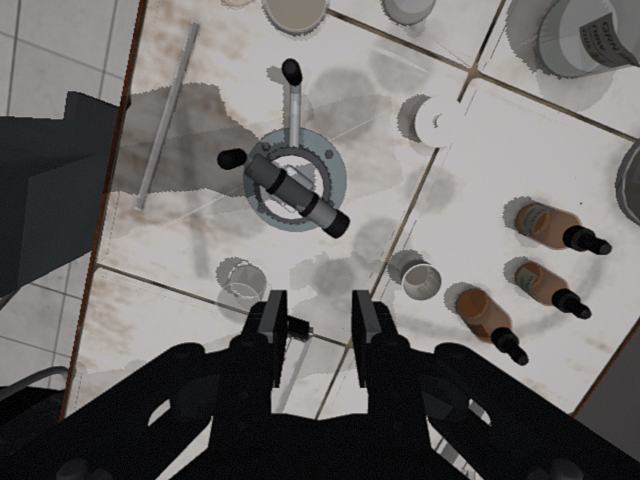

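```bash
cat >> h.py <<'E'
def barrel(C,yaw0):
    P=near(C,B,.068,.05,.098)
    def dist(x):
        y=np.deg2rad(x[0]);a=np.array([np.cos(y)*np.cos(.2094),np.sin(y)*np.cos(.2094),-np.sin(.2094)])
        n=np.array([-np.sin(y),np.cos(y),0]);o=np.r_[B,0]+n*x[1]+np.array([0,0,.059+.061*np.tan(.2094)+x[2]])
        d=P-o;s=d@a;return np.linalg.norm(d-np.outer(s,a),axis=1),s,d@n
    r,s,l=dist([yaw0,0,0]);P=P[(r<.018)&(s>-.038)&(s<.06)]
    f=least_squares(lambda x:dist(x)[0]-.0125,[yaw0,0,0],loss='soft_l1',f_scale=.001,x_scale=[1,.001,.001])
    print('barrel yaw',f.x.round(4),len(P),'rms',np.sqrt(2*f.cost/len(P)));return f.x[0]
E
python3 - <<'E'
from h import *
for n,y in (('w1',9.4),('w2',9.4),('w3',-16),('w4',-18),('w5',-18)): barrel(np.load(f'pics/{n}.npz')['C'],y)
E
```

```text
barrel yaw [ 9.5836e+00 -3.0000e-04 -1.4000e-03] 1847 rms 0.0010350241242345064
barrel yaw [ 9.5961e+00 -1.0000e-04 -1.4000e-03] 1858 rms 0.0009998353139316625
barrel yaw [-1.57302e+01 -2.00000e-04 -1.50000e-03] 1822 rms 0.0010206418254353304
barrel yaw [-1.76854e+01 -2.00000e-04 -1.50000e-03] 3135 rms 0.0009910191628297491
barrel yaw [-1.75347e+01 -5.00000e-04 -1.40000e-03] 2438 rms 0.0010134965652434955
```

The barrel fit gives −17.6° and the peg fit −18.2°, against −17.33° wanted. The barrel fit agrees best from view to view, and its result is within 0.3°. Now I lock the ring, pressing in small steps and watching the force.

```bash
cat >> h.py <<'E'
def press(r,start,end,step,z,lim):
    a=start
    while a>end:
        a-=step;t=np.deg2rad(a);line_to([B[0]+r*np.cos(t),B[1]+r*np.sin(t),z],quat(t),vel=.02)
        f=np.array(observe()['contact_force'])@np.array([-np.sin(t),np.cos(t),0]);print(round(a,2),round(f,1),end='; ')
        if f>lim: break
    print();return a
E
python3 - <<'E'
from h import *
over(.0955,107.5,.20);move_gripper(.036)
p=observe()['tool_pos'];line_to([p[0],p[1],.09],vel=.12)
arc(.0955,[95,82,70],.09)
a=press(.0955,70,60,.5,.09,16)
hold(.3)
arc(.0955,[73],.09)
p=observe()['tool_pos'];line_to([p[0],p[1],.2],vel=.2)
for n,k in (('w6',{}),('w7',dict(x=.56,y=.25,z=.30,psi=74))):
    p,C,m=nearlook(n,(.532,.344),**k);barrel(C,-17.5)
E
```

```text
95 clk 25.6 Ftan 1.0 F [-0.9 -0.7  1.1]
82 clk 26.1 Ftan 1.5 F [-1.7 -1.1  0.8]
70 clk 26.5 Ftan 4.3 F [-4.9 -0.9  3. ]
69.5 5.8; 69.0 7.4; 68.5 8.6; 68.0 9.4; 67.5 9.2; 67.0 9.5; 66.5 9.4; 66.0 8.5; 65.5 9.9; 65.0 9.7; 64.5 10.4; 64.0 13.3; 63.5 15.1; 63.0 16.3; 
73 clk 30.8 Ftan 0.7 F [-0.7  0.2  0.3]
clk 32.2667
base [0.5052 0.2533] 0.0544 64
cru [0.6691 0.2023] 0.0218 72
lever [0.5319 0.344 ] 0.1044 288
peg [0.4579 0.2686] 0.1344 328
aim wanted -17.299264692220333 aim by peg -17.925229140136235 lever 73.60852641627167 r 0.04966300782444806 0.09449776386593874 0.17167198569887954
barrel yaw [-1.76237e+01 -2.00000e-04 -1.50000e-03] 3119 rms 0.0009920707495669676
clk 32.9333
base [0.5057 0.2532] 0.0544 61
cru [0.6693 0.202 ] 0.0217 72
lever [0.5324 0.344 ] 0.1044 215
peg [0.4579 0.2687] 0.134 223
aim wanted -17.395449377604635 aim by peg -17.90726775884063 lever 73.62828605270282 r 0.05023340055466446 0.09460484679723964 0.171370948649026
barrel yaw [-1.75654e+01 -5.00000e-04 -1.40000e-03] 2435 rms 0.0010114742427451088
```

View pics/w7.png

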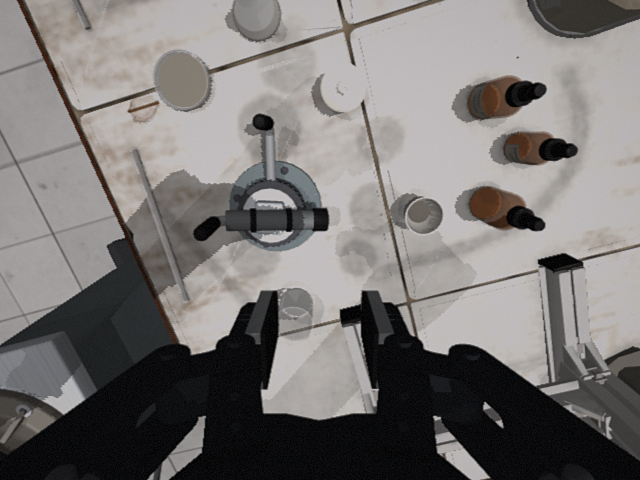

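The lever reads 73.62°, as at the start, and the aim held. I'll press it once more, harder, to be sure it's on the stop, then back off and hand in.

```bash
python3 - <<'E'
from h import *
over(.0955,73,.20)
p=observe()['tool_pos'];line_to([p[0],p[1],.09],vel=.12)
arc(.0955,[66],.09)
press(.0955,66,59,.7,.09,26)
hold(.3)
arc(.0955,[73],.09)
p=observe()['tool_pos'];line_to([p[0],p[1],.2],vel=.2)
p,C,m=nearlook('w8',(.532,.344));barrel(C,-17.5)
o=observe();print(o['clock'],o['contact_force'])
marks(p,['petri_1','beaker_2','erlenmeyer_2','crucible_2'])
sign_off()
E
```

```text
66 clk 35.0 Ftan 5.6 F [-5.7  1.   2.9]
65.3 7.5; 64.6 10.1; 63.9 12.6; 63.2 14.7; 62.5 17.9; 61.8 19.2; 61.1 20.9; 60.4 23.3; 59.7 26.1; 
73 clk 38.0 Ftan -0.4 F [ 0.4 -0.3  0. ]
clk 39.5167
base [0.5051 0.2533] 0.0544 64
cru [0.669  0.2023] 0.0218 72
lever [0.5318 0.3439] 0.1043 289
peg [0.4577 0.2685] 0.1343 321
aim wanted -17.296596590134914 aim by peg -17.809122614065863 lever 73.59455153986634 r 0.04981192637436348 0.09447430641869724 0.1715854961897916
barrel yaw [-1.76554e+01 -2.00000e-04 -1.50000e-03] 3123 rms 0.000979152160372129
39.5167 [0.40503806 0.74853369 0.58636398]
petri_1 []
beaker_2 [([0.4884, 0.1224, -0.0017], 0.62), ([0.6131, 0.3595, 0.003], 0.51)]
erlenmeyer_2 []
crucible_2 [([0.668, 0.2025, -0.0023], 0.9), ([0.6161, 0.3606, 0.0007], 0.84)]
the job is handed in; nothing more can be done
```

The thermometer now looks at the open crucible with the swivel locked, and I handed the job in at about 40 s of robot time. I loosened the ring by 0.585 rad, pushed the peg in two goes, and pushed the lever back to its stop.

- **Aim:** the last look put the barrel at −17.65° against −17.30° wanted, about 1 mm off at the crucible. The peg fit read −17.8°, so the two disagree by about 0.2°.
- **Lock:** the lever is back at 73.6°, as at the start. On a second press of 26 N it didn't move, and the barrel held its aim.
- **Bystanders:** the crucibles and the beaker were where they started, within measuring error. The networks did not report the petri dish or the flask in the final picture, which is framed much closer. Both showed undisturbed in the last picture I viewed, before the second press, though the flask was only partly in frame.
- **Robot:** the gripper was clear of everything at hand-in, and no pushing force I read went above 26 N.

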